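# Lock the lid of the dough box

## Robot

A 6-joint arm with a two-finger parallel gripper is mounted at the origin on a cart in front of the work surface, level with it; the furniture and walls round the work are solid. World frame = base frame: x ahead of the robot, y to its left, z up, the work surface at z = 0. Lengths are in m, angles in rad, forces in N, time in s.
With the tool pointing down it reaches from about 0.25 to 0.8 m from the base axis. Payload 3.9 kg.
Tool frame: the origin (TCP) lies midway between the tips of the shut fingers; the grasp point (between the pads) lies 19 mm behind it; z points along the fingers, x is the direction in which the jaws open and shut, and the axes are right-handed (so a half turn about z gives the same grasp; the last joint's range is limited). The gripper opens to 85 mm and grips with 20 to 120 N. Pads are 22 mm wide; open, the fingers measure 114 mm over their backs; the gripper's body (76 mm by 85 mm) begins 54 mm behind the grasp point. The pads swing forward as they close: fully open they stand 13 mm farther back than shut.
Start: joints at [-1.23, 0.26, -0.138, 1.173, 0, 1.571], TCP at [0.175, -0.495, 0.231] pointing down, gripper open.
Joint ranges: [-2.78, 2.78], [-0.83, 1.72], [-1.28, 1.37], [-1.9, 2.12], [-1.57, 1.48], [-3.14, 3.14]. Speed limits (rad/s): [2.57, 2.57, 3.14, 3.14, 3.14, 3.14].

## Interface

Orientations are given as [roll, pitch, yaw] about the fixed x, y, z axes, in that order (R = Rz(yaw) Ry(pitch) Rx(roll)).
In Python, from plant import env gives the robot as it stands. The module is installed in compiled form; this text tells all that it offers.
- The arm moves only by the shell command python3 -m jog 'ROWS' [OPENING]. ROWS is JSON, a list of rows, each an object with "translation": the shift along the world's x, y, z in units of 40 mm (1.0 is 40 mm), a list of three; "turn": the turn about the world's z in units of 5 degrees (1.0 is 5 degrees). In form: [{"translation": [dx, dy, dz], "turn": turn}, ...]. A call has exactly 5 rows; each row shifts and turns the commanded pose from where the row before left it; what a row does not reach is not made up. A row lasts 1/10 s, in which the tool goes at most 50 mm and 8.59 degrees, less where a joint would pass 70% of its speed; a pose out of reach is approached as far as the arm can. A call is refused whole if a number of a shift passes 1 or a number of a turn 1, either way. A call with a gripper value outside its range is refused whole. OPENING is the closure, from -1 (fully open) to 1 (shut), so that 0 is half open, set as the call begins (- or left out, the last holds). The fingers move at their own pace and stop on an object; the grip force is fixed at half the most. Time passes only in rows, so rows that do not move let the fingers close, or fill a call up. It gives the time, the measured TCP pose, the force and the opening at its end, in the units of the state.
- env.get_obs(): the state, without advancing time (a new reading comes with each control period).
- env.camera(name): name is "scene" or "top" or "wrist"; returns the picture (400x640x3 uint8, red, green, blue); there is no depth.
- env.camera_params(name): a dict with "vfov" (degrees; the focal length in pixels is half the picture's height over the tangent of half this angle, whatever the lens; pixels are square), "cx", "cy" (the principal point, pixels), "view" (4x4, takes a point from world to camera coordinates). Camera axes: x right, y up, looking along -z (the intrinsics and any distortion apply to the point x, -y, -z); pixel columns grow to the right and rows downward; lengths in m; the calibration is good to about 2 mm. A picture is of the moment at which its call begins: read the wrist's pose just before it. camera_params takes no time and is no camera call; for the wrist camera it gives the pose at the moment of the call.
- env.close_job(): hands the job in, once; it reports no verdict.
The state is a dict: "t": time; "joint_positions": joint angles; "dq": joint speeds; "joint_efforts": joint torques, N m; "eef_pos": TCP position; "orientation": TCP orientation; "wrist_force": force on the tool from outside, world axes, zero at the start; "moment": the same for the moment, N m; "opening": finger opening in m.
Only numpy, scipy, OpenCV 4.12 (cv2) and the standard library are available. Lean on these libraries where they do the work, as an engineer would, in place of code of your own. Each camera call takes 0.05 s, during which the arm holds its last target.

## Task

The dough must not dry out: lock the lid of the frosted food box by folding down the snap flap on each of its four sides and pressing it in against the tub until it clicks shut, in any order. Use only the fingertips or the outside of the fingers: leave the box standing about where it is, do not lift the box or its lid, and do not disturb the scraper, the brush or the tongs.

Things in the scene. Friction and masses are not known exactly. Their poses are not given: they have to be found in the camera images.
- dough_box: Loose food box, about 1.7 kg with dough inside: frosted tub, flat off-white lid, a hinged snap flap on each side, rubber feet. Origin: centre of its underside, on the table; z up, x across, y along it. Tub 113 (x) by 157 mm (y) at the rim, lid 121 by 165 mm, lid top 76 mm high. Flap hinges: along the lid's edges, 73 mm high, 63 mm (x sides) or 85 mm (y sides) from the centre.
- box_lid (a joint): height of the lid above its seat on the tub (m); 0 = seated on its gasket, as it starts and should stay. About 3 N would pull it up. (The whole box, on its feet, slides at a sideways push of 12 to 25 N.)
- flap_front (a joint): angle (rad) of the 78 mm wide flap on the box's own -x side: 0 = hanging straight down along the tub, locked; 1.57 = standing out level. Swings easily and stays where it is left until its inner hook meets the tub's rib at about 0.3; 4 to 5 N inward on its lower edge then carries it over the rib, and below about 0.1 it clicks and pulls itself to 0. Short of that it springs back a little.
- flap_front_edge (a point): middle of the -x flap's outer face, 22 mm from its hinge; this point's x axis looks out of the outer face. The plate is 2.6 mm thick and 25.5 mm from hinge to free edge; along the edge's middle a pull lip stands 4 mm out of the outer face. Locked, the point lies 64 mm from the box's centre, 51 mm above the table.
- flap_back (a joint): angle (rad) of the 78 mm wide flap on the box's own +x side: 0 = hanging straight down along the tub, locked; 1.57 = standing out level. Swings easily and stays where it is left until its inner hook meets the tub's rib at about 0.3; 4 to 5 N inward on its lower edge then carries it over the rib, and below about 0.1 it clicks and pulls itself to 0. Short of that it springs back a little.
- flap_back_edge (a point): middle of the +x flap's outer face, 22 mm from its hinge; this point's x axis looks out of the outer face. The plate is 2.6 mm thick and 25.5 mm from hinge to free edge; along the edge's middle a pull lip stands 4 mm out of the outer face. Locked, the point lies 64 mm from the box's centre, 51 mm above the table.
- flap_left (a joint): angle (rad) of the 58 mm wide flap on the box's own +y side: 0 = hanging straight down along the tub, locked; 1.57 = standing out level. Swings easily and stays where it is left until its inner hook meets the tub's rib at about 0.3; 4 to 5 N inward on its lower edge then carries it over the rib, and below about 0.1 it clicks and pulls itself to 0. Short of that it springs back a little.
- flap_left_edge (a point): middle of the +y flap's outer face, 22 mm from its hinge; this point's x axis looks out of the outer face. The plate is 2.6 mm thick and 25.5 mm from hinge to free edge; along the edge's middle a pull lip stands 4 mm out of the outer face. Locked, the point lies 86 mm from the box's centre, 51 mm above the table.
- flap_right (a joint): angle (rad) of the 58 mm wide flap on the box's own -y side: 0 = hanging straight down along the tub, locked; 1.57 = standing out level. Swings easily and stays where it is left until its inner hook meets the tub's rib at about 0.3; 4 to 5 N inward on its lower edge then carries it over the rib, and below about 0.1 it clicks and pulls itself to 0. Short of that it springs back a little.
- flap_right_edge (a point): middle of the -y flap's outer face, 22 mm from its hinge; this point's x axis looks out of the outer face. The plate is 2.6 mm thick and 25.5 mm from hinge to free edge; along the edge's middle a pull lip stands 4 mm out of the outer face. Locked, the point lies 86 mm from the box's centre, 51 mm above the table.
- dough_scraper: loose steel dough scraper with wooden grip, 99x126x20 mm, lying behind the box to the left; a bystander. Origin: centre of its underside.
- flour_brush: loose wooden flour brush on its bristles, 197x39x46 mm, behind the box; a bystander. Origin: centre of its underside.
- tongs: loose flat steel tongs, 204x40x24 mm, lying to the right of the box; a bystander. Origin: centre of its underside.

How it is judged:
At the end, for the whole second after the job is handed in: All four flaps are locked (each joint under 0.06 rad, past its click), the lid is seated (within 2 mm), the box stands level and at rest on the table within 50 mm of where it started, and scraper, brush and tongs lie within 20 mm of where they were (value of joint each of flap_front, flap_back, flap_left, flap_right below 0.06 rad and value of joint box_lid below 0.002 m and angle between dough_box's own z axis and vertical below 0.05 rad and distance of dough_box from where it was at the start of the episode below 0.05 m and linear speed of dough_box below 0.01 m/s and distance of each of dough_scraper, flour_brush, tongs from where it was at the start of the episode below 0.02 m); the robot touches nothing.
It fails at once if the box is lifted (more than 12 mm) or tipped (more than 0.2 rad) (height (world z) of dough_box above 0.012 m or angle between dough_box's own z axis and vertical above 0.2 rad).
It fails at once if the lid is pulled up from its seat by more than 5 mm (value of joint box_lid above 0.005 m).
It fails at once if the box is pushed or carried more than 50 mm away (distance of dough_box from where it was at the start of the episode above 0.05 m).
It fails at once if scraper, brush or tongs are disturbed (moved more than 20 mm) (distance of any of dough_scraper, flour_brush, tongs from where it was at the start of the episode above 0.02 m).
It also fails if it takes over 61 s, if anything falls off the work surface, if the arm or the gripper's body presses on something with over 40 N, if the wrist force passes 120 N, or if a joint passes its speed limit or range.

## Working session

There is one attempt and no reset: what is moved stays moved. The work goes in short steps, Python scripts to look and compute and a shell command to move; the robot and the scene stay as the last step left them, time stands still between calls to the robot, and variables do not carry over. Pictures are saved under pics/ and viewed, and the job is handed in when it is done.

```bash
mkdir -p pics; ls; python3 - <<'E'
from plant import env
import cv2,numpy as np
o=env.get_obs();print({k:np.round(v,3).tolist() for k,v in o.items()})
for n in("scene","top","wrist"):
    p=env.camera_params(n);print(n,p['vfov'],p['cx'],p['cy'],{k:v for k,v in p.items() if k not in('vfov','cx','cy','view')},np.round(p['view'],3).tolist())
    cv2.imwrite(f"pics/a_{n}.png",env.camera(n)[:,:,::-1])
E
```

```text
pics
{'t': 0.0, 'joint_positions': [-1.23, 0.261, -0.139, 1.173, 0.0, 1.571], 'dq': [0.0, 0.001, 0.0, 0.001, 0.002, -0.0], 'joint_efforts': [-0.0, -40.567, 25.392, 0.019, -0.0, 0.0], 'eef_pos': [0.175, -0.494, 0.23], 'orientation': [-3.142, 0.002, -1.23], 'wrist_force': [-0.64, -1.082, 0.002], 'moment': [-0.031, 0.04, -0.062], 'opening': 0.086}
scene 47.3976696196437 330.1532379931714 191.3723577573261 {} [[-0.457, -0.889, -0.007, 0.457], [0.426, -0.225, 0.876, -0.256], [-0.781, 0.398, 0.482, -0.788], [0.0, 0.0, 0.0, 1.0]]
top 50.23757651472812 320.80097349646934 197.11982428664203 {} [[-0.024, -1.0, -0.0, 0.219], [0.985, -0.024, 0.17, -0.564], [-0.17, 0.004, 0.985, -1.053], [0.0, 0.0, 0.0, 1.0]]
wrist 68.00695956178333 318.91651577697723 198.4232993167558 {} [[0.334, -0.943, -0.001, -0.525], [0.904, 0.32, -0.284, 0.036], [0.268, 0.094, 0.959, -0.379], [0.0, 0.0, 0.0, 1.0]]
```

View pics/a_scene.png

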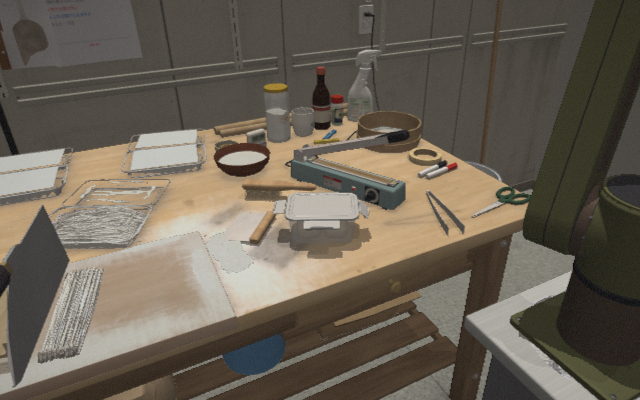

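View pics/a_top.png

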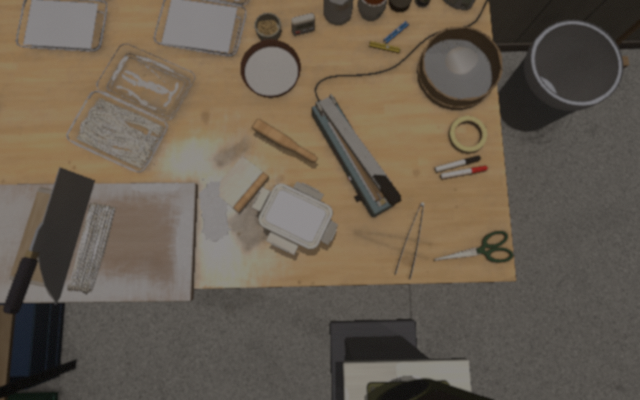

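View pics/a_wrist.png

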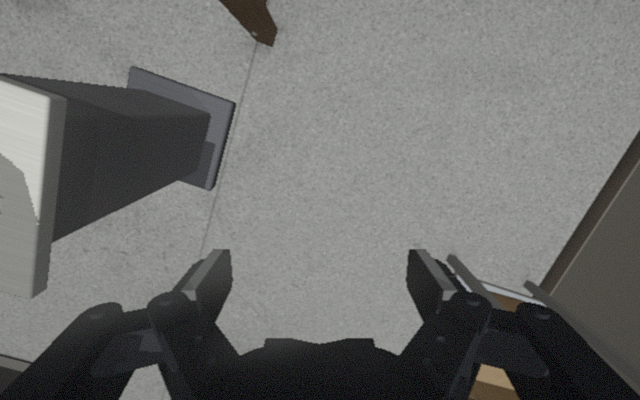

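Top view shows the box at about (297,216), the scraper to its left (250,185), the brush behind (285,142), the tongs at (410,240) and a sealer at (355,155). Next I'll zoom in and measure the lid.

```bash
cat > h.py <<'E'
import numpy as np
def P(p):
    return 200/np.tan(np.radians(p['vfov'])/2)
def ray(p,u,v):
    f=P(p);d=np.array([(u-p['cx'])/f,-(v-p['cy'])/f,-1.]);V=np.array(p['view']);R=V[:3,:3]
    return -R.T@V[:3,3],R.T@d
def plane(p,u,v,z):
    c,d=ray(p,u,v);return c+d*(z-c[2])/d[2]
def proj(p,X):
    V=np.array(p['view']);q=V[:3,:3]@np.array(X)+V[:3,3];f=P(p)
    return p['cx']+f*q[0]/-q[2],p['cy']-f*q[1]/-q[2]
E
python3 - <<'E'
from plant import env
import cv2,numpy as np
from h import *
im=cv2.imread("pics/a_top.png");c=im[165:270,200:345]
cv2.imwrite("pics/b_top.png",cv2.resize(c,None,fx=5.5,fy=5.5,interpolation=cv2.INTER_CUBIC))
s=cv2.imread("pics/a_scene.png")[165:255,220:390]
cv2.imwrite("pics/b_scene.png",cv2.resize(s,None,fx=4.7,fy=4.7,interpolation=cv2.INTER_CUBIC))
print(im[215,297],im[242,282],im[215,330])
p=env.camera_params("top")
for uv in[(297,216),(410,240),(250,185),(285,142),(400,283),(510,280),(380,205)]:print(uv,plane(p,*uv,.0 if uv[0]!=297 else .076).round(3))
hsv=cv2.cvtColor(im,cv2.COLOR_BGR2HSV)
for t in(170,180,190,200):
    m=(im.min(2)>t).astype('uint8');m=cv2.morphologyEx(m,cv2.MORPH_OPEN,np.ones((3,3)))
    cs=cv2.findContours(m,0,1)[0]
    for k in cs:
        if cv2.pointPolygonTest(k,(297,216),False)>0:print(t,cv2.contourArea(k),cv2.minAreaRect(k))
E
```

```text
[139 139 142] [126 136 143] [125 130 135]
(297, 216) [0.518 0.266 0.076]
(410, 240) [ 0.457 -0.028  0.   ]
(250, 185) [0.616 0.396 0.   ]
(285, 142) [0.735 0.3   0.   ]
(400, 283) [0.346 0.005 0.   ]
(510, 280) [ 0.347 -0.283  0.   ]
(380, 205) [0.553 0.047 0.   ]
```

View pics/b_top.png

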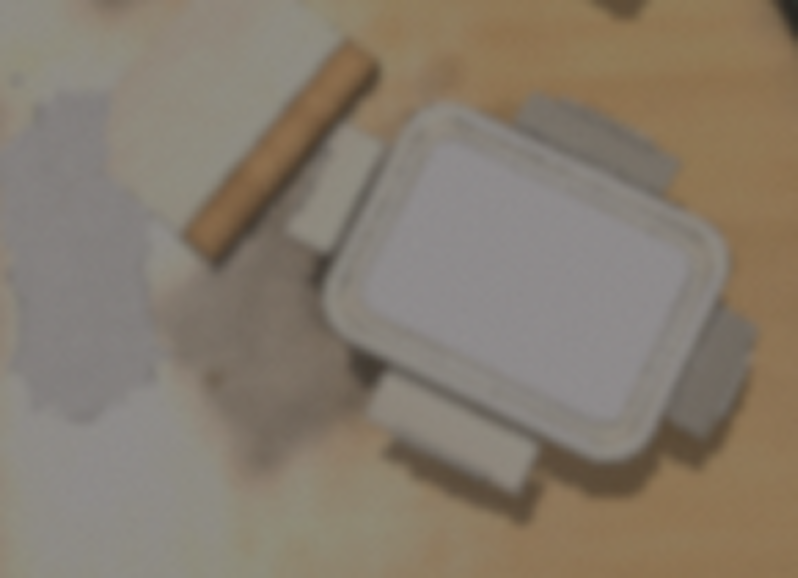

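View pics/b_scene.png

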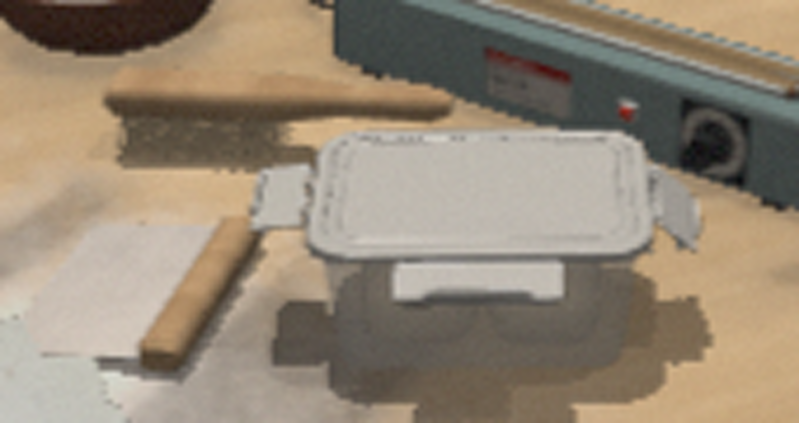

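```bash
python3 -m jog '[{"translation":[0.2,0.8,0.6],"turn":0.5},{"translation":[0.4,1,0.4],"turn":0.5},{"translation":[0.4,1,0.3],"turn":0.5},{"translation":[0.4,1,0.2],"turn":0.5},{"translation":[0.4,1,0.2],"turn":0.5}]' 1
python3 -m jog '[{"translation":[0.4,1,0],"turn":0.5},{"translation":[0.4,1,0],"turn":0.5},{"translation":[0.4,1,0],"turn":0.5},{"translation":[0.4,1,0],"turn":0.5},{"translation":[0.4,1,0],"turn":0.5}]' 1
python3 -m jog '[{"translation":[0.4,1,0],"turn":0.5},{"translation":[0.4,1,0],"turn":0.5},{"translation":[0.4,1,0],"turn":0.5},{"translation":[0.4,1,0],"turn":0.5},{"translation":[0.4,1,0],"turn":0.5}]' 1
python3 - <<'E'
import cv2,numpy as np
from plant import env
from h import *
im=cv2.imread("pics/a_top.png");hsv=cv2.cvtColor(im,cv2.COLOR_BGR2HSV)
p=env.camera_params("top")
for s in(40,50,60):
    m=((hsv[...,1]<s)&(im.min(2)>95)).astype('uint8');m[:,:200]=0
    m=cv2.morphologyEx(m,cv2.MORPH_OPEN,cv2.getStructuringElement(2,(19,19)))
    for k in cv2.findContours(m,0,1)[0]:
        if cv2.pointPolygonTest(k,(297,216),False)>0:
            w=np.array([plane(p,*q[0],.074)[:2] for q in k],np.float32)*1000
            print(s,cv2.contourArea(k),cv2.minAreaRect(w))
E
```

```text
t: 0.65
eef_pos: [0.2477, -0.3012, 0.2996]
orientation: [-3.141, -0.0, -1.011]
wrist_force: [0.9, -0.7, 0.5]
opening: 0.0125
t: 1.15
eef_pos: [0.3275, -0.1011, 0.2993]
orientation: [-3.141, -0.0, -0.792]
wrist_force: [1.6, 0.6, -0.3]
opening: -0.0003
t: 1.65
eef_pos: [0.4076, 0.0991, 0.2992]
orientation: [3.141, -0.0, -0.573]
wrist_force: [1.3, -0.2, 0.3]
opening: 0.0
40 3124.0 ((527.5360107421875, 264.5453186035156), (170.05780029296875, 140.6673583984375), 63.78129577636719)
50 3137.0 ((527.5360107421875, 264.5453186035156), (170.05780029296875, 140.6673583984375), 63.78129577636719)
60 3151.0 ((527.6571044921875, 264.9240417480469), (170.76710510253906, 140.70054626464844), 64.02051544189453)
```

```bash
python3 -m jog '[{"translation":[0.6,0.9,0.2],"turn":0.3},{"translation":[0.6,0.9,0.2],"turn":0.3},{"translation":[0.6,0.9,0],"turn":0.3},{"translation":[0.6,0.9,0],"turn":0.3},{"translation":[0.5,0.5,0],"turn":0.15}]' 1
python3 - <<'E'
import cv2,numpy as np
from plant import env
p=env.camera_params("wrist");im=env.camera("wrist")[:,:,::-1]
o=env.get_obs();print(o['eef_pos'],o['orientation'],o['joint_positions'])
p={k:np.array(v).tolist() for k,v in p.items()}
import json;json.dump(p,open('w1.json','w'))
cv2.imwrite("pics/w1.png",im);cv2.imwrite("pics/w1b.png",cv2.resize(im,(800,500)))
E
```

```text
t: 2.15
eef_pos: [0.5243, 0.264, 0.3144]
orientation: [-3.142, 0.001, -0.455]
wrist_force: [0.6, 0.6, 0.5]
opening: -0.0002
[0.52724346 0.26625001 0.31320666] [-3.13914235e+00 -1.59499924e-04 -4.53876972e-01] [4.66892071e-01 3.58799555e-01 2.16410512e-01 1.42636015e+00
 1.35596770e-03 2.49156656e+00]
```

View pics/w1b.png

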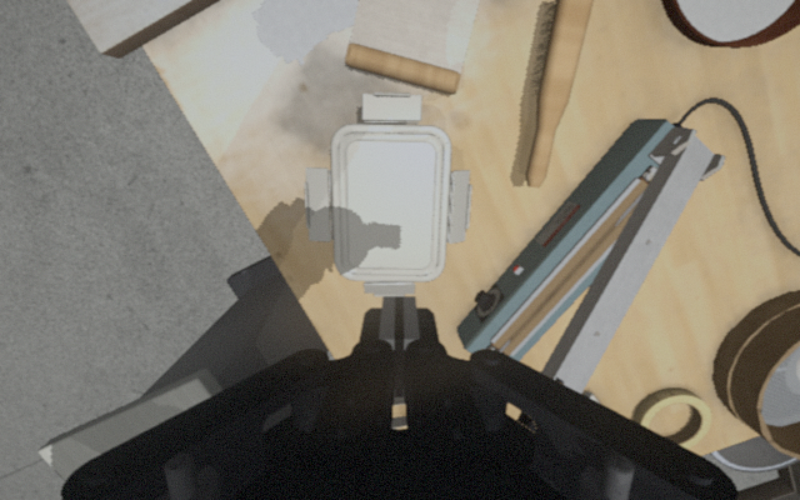

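The wrist view shows the lid at about (331–451, 125–282) in the 800-wide picture, nearly aligned with the tool. The flaps are at the left (318,205), right (460,205), top (391,107) and bottom (390,288).

```bash
python3 - <<'E'
import cv2,numpy as np,json
from h import *
p=json.load(open('w1.json'));im=cv2.imread('pics/w1.png')
cv2.imwrite("pics/w1c.png",cv2.resize(im[65:245,230:390],None,fx=3.3,fy=3.3,interpolation=cv2.INTER_CUBIC))
hsv=cv2.cvtColor(im,cv2.COLOR_BGR2HSV)
L=lambda x,y:plane(p,x*.8,y*.8,.074)[:2]*1000
for q in[(331,150),(333,262),(451,150),(446,262),(350,126),(435,126),(352,282),(430,282)]:print(q,L(*q).round(1))
# known-size check
C=[(L(331,150)+L(333,262))/2,(L(451,150)+L(446,262))/2,(L(350,126)+L(435,126))/2,(L(352,282)+L(430,282))/2]
ex=C[1]-C[0];ey=C[2]-C[3];print(np.linalg.norm(ex),np.degrees(np.arctan2(ex[1],ex[0])),np.linalg.norm(ey),np.degrees(np.arctan2(-ey[0],ey[1])))
print((C[0]+C[1])/2,(C[2]+C[3])/2)
for a,b in((C[0],0),):pass
E
```

```text
(331, 150) [491.  347.6]
(333, 262) [435.5 243.2]
(451, 150) [598.8 294.9]
(446, 262) [546.2 189. ]
(350, 126) [518.8 359.4]
(435, 126) [593.9 322.7]
(352, 282) [443.1 213.4]
(430, 282) [520.8 175.4]
121.67855033965272 -26.0681882410426 164.4437999121575 -26.911698289259256
[517.87526643 268.69438137] [519.13931535 267.74910082]
```

View pics/w1c.png

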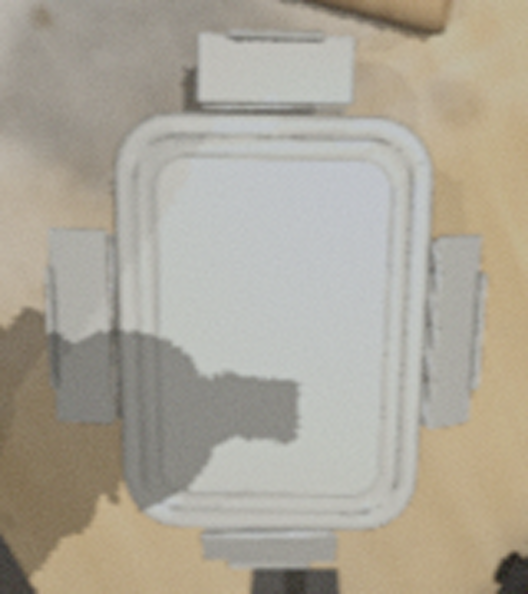

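```bash
cat > st.py <<'E'
import numpy as np
from plant import env
C=np.array([.5185,.2682]);a=np.radians(-26.3);ex=np.array([np.cos(a),np.sin(a)]);ey=np.array([-ex[1],ex[0]])
def show():
    o=env.get_obs();d=o['eef_pos'][:2]-C;f=np.array(o['wrist_force'])
    print('t%.2f'%o['t'],'box xy mm',(1000*np.array([d@ex,d@ey])).round(1),'z',round(1000*o['eef_pos'][2],1),'F box',np.round([f[:2]@ex,f[:2]@ey,f[2]],1),'yaw',round(o['orientation'][2],3))
def rows(bx,by,n=1):
    d=bx*ex+by*ey;print('shift',bx,by,'-> units/row',(d/40/n).round(3))
if __name__=='__main__':show();[rows(*v) for v in((1,0),(0,1),(10,0),(0,10))]
E
python3 -m jog '[{"translation":[-0.43,0.2,-0.95],"turn":0},{"translation":[-0.43,0.2,-0.95],"turn":0},{"translation":[-0.43,0.2,-0.95],"turn":0},{"translation":[-0.43,0.2,-0.95],"turn":0},{"translation":[-0.43,0.2,-0.95],"turn":0}]' 1; python3 st.py
```

```text
t: 2.7
eef_pos: [0.4363, 0.301, 0.1238]
orientation: [3.141, 0.0, -0.458]
wrist_force: [0.9, 0.6, -0.4]
opening: 0.0002
t2.70 box xy mm [-88.2  -7. ] z 123.8 F box [ 0.6  0.9 -0.4] yaw -0.458
shift 1 0 -> units/row [ 0.022 -0.011]
shift 0 1 -> units/row [0.011 0.022]
shift 10 0 -> units/row [ 0.224 -0.111]
shift 0 10 -> units/row [0.111 0.224]
```

```bash

python3 -m jog '[{"translation":[0.12,0.13,-0.3],"turn":0},{"translation":[0,0,-0.35],"turn":0},{"translation":[0,0,-0.35],"turn":0},{"translation":[0,0,-0.3],"turn":0},{"translation":[0,0,-0.3],"turn":0}]' 1; python3 st.py
python3 - <<'E'
import cv2
from plant import env
s=env.camera("scene")[165:255,220:390,::-1]
cv2.imwrite("pics/c_scene.png",cv2.resize(s,None,fx=4.7,fy=4.7,interpolation=cv2.INTER_CUBIC))
w=env.camera("wrist")[:,:,::-1];cv2.imwrite("pics/c_w.png",w)
E
```

```text
t: 3.2
eef_pos: [0.4437, 0.3069, 0.0614]
orientation: [-3.14, -0.001, -0.458]
wrist_force: [-0.4, 0.4, 0.4]
opening: -0.0003
t3.20 box xy mm [-84.2   1.5] z 61.4 F box [-0.5  0.1  0.4] yaw -0.458
shift 1 0 -> units/row [ 0.022 -0.011]
shift 0 1 -> units/row [0.011 0.022]
shift 10 0 -> units/row [ 0.224 -0.111]
shift 0 10 -> units/row [0.111 0.224]
```

View pics/c_scene.png

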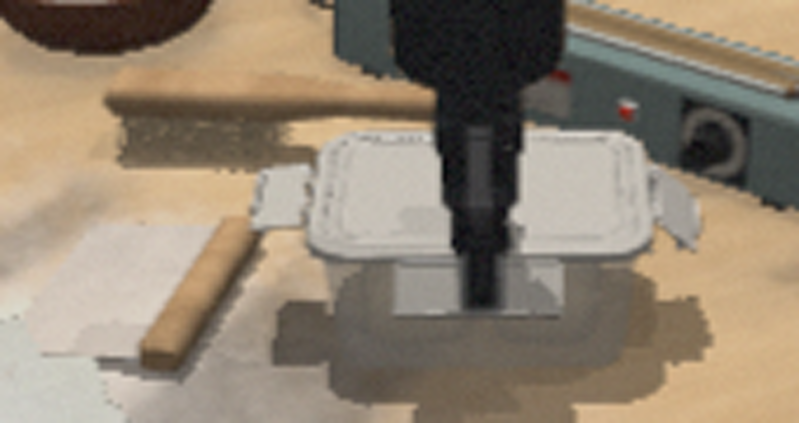

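View pics/c_w.png

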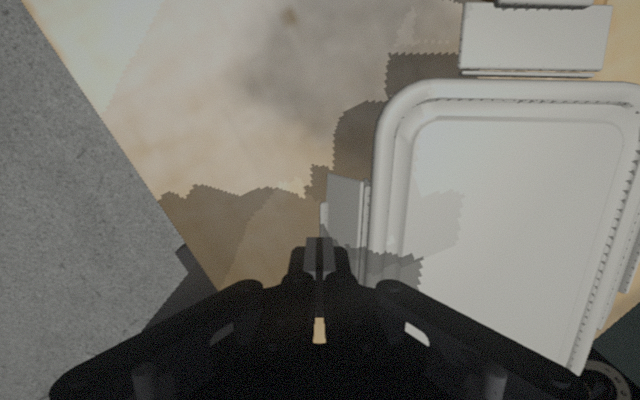

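The fingertip sits over the outer half of the front flap, roughly centred, and the flap already droops a little. Next: go down, then inward.

```bash

python3 -m jog '[{"translation":[0,0,-0.1],"turn":0},{"translation":[0,0,-0.1],"turn":0},{"translation":[0,0,-0.1],"turn":0},{"translation":[0,0,-0.1],"turn":0},{"translation":[0,0,0],"turn":0}]' 1|tail -2; python3 st.py |head -1
python3 -m jog '[{"translation":[0.045,-0.022,0],"turn":0},{"translation":[0.045,-0.022,0],"turn":0},{"translation":[0.045,-0.022,0],"turn":0},{"translation":[0,0,0],"turn":0},{"translation":[0,0,0],"turn":0}]' 1|tail -2; python3 st.py |head -1
```

```text
wrist_force: [1.5, -1.4, 2.0]
opening: 0.0001
t3.80 box xy mm [-84.8   0.7] z 45.4 F box [ 2.  -0.6  2. ] yaw -0.458
wrist_force: [-3.3, 2.8, -0.7]
opening: -0.0002
t4.30 box xy mm [-80.2   0.1] z 44.9 F box [-4.2  1.  -0.7] yaw -0.457
```

```bash

for i in 1; do python3 -m jog '[{"translation":[0.045,-0.022,0],"turn":0},{"translation":[0.045,-0.022,0],"turn":0},{"translation":[0,0,0],"turn":0},{"translation":[0,0,0],"turn":0},{"translation":[0,0,0],"turn":0}]' 1|tail -2; python3 st.py |head -1;done
python3 - <<'E'
import cv2
from plant import env
s=env.camera("scene")[165:255,220:390,::-1]
cv2.imwrite("pics/d_scene.png",cv2.resize(s,None,fx=4.7,fy=4.7,interpolation=cv2.INTER_CUBIC))
w=env.camera("wrist")[:,:,::-1];cv2.imwrite("pics/d_w.png",cv2.resize(w[100:340,220:460],None,fx=2.5,fy=2.5))
E
```

```text
wrist_force: [-11.7, 8.4, 3.2]
opening: -0.0002
t4.80 box xy mm [-80.    0.1] z 45.0 F box [-14.2   2.3   3.2] yaw -0.455
```

View pics/d_w.png

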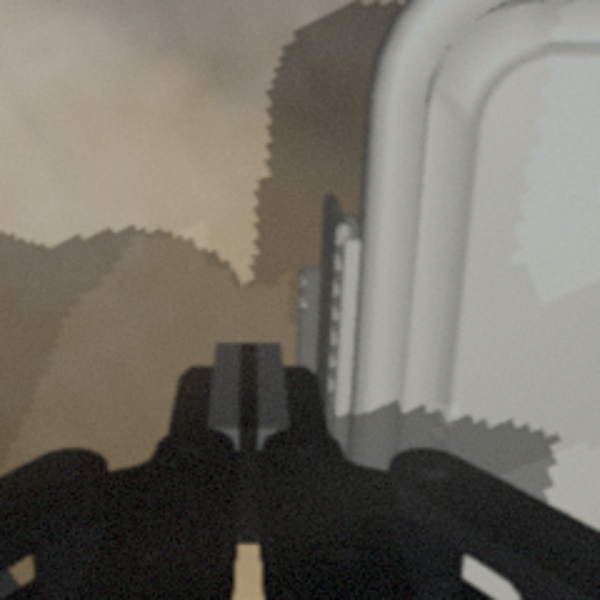

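View pics/d_scene.png

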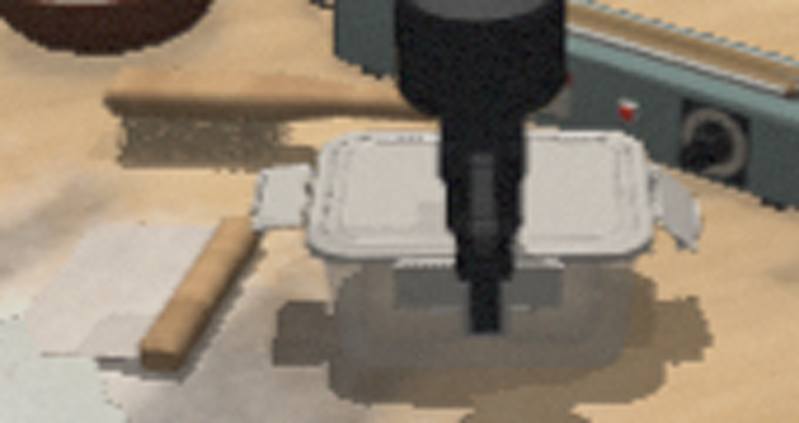

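The finger widens about 28 mm above its tip, and that wider part is touching the lid edge or hinge (14 N). I'll back off, raise the tip to about 52 mm so the shoulder clears the lid, and push again.

```bash

python3 -m jog '[{"translation":[-0.1,0.05,0],"turn":0},{"translation":[-0.08,0.04,0],"turn":0},{"translation":[0,0,0.1],"turn":0},{"translation":[0,0,0.08],"turn":0},{"translation":[0,0,0],"turn":0}]' 1|tail -2; python3 st.py |head -1
python3 -m jog '[{"translation":[0.06,-0.03,0],"turn":0},{"translation":[0.06,-0.03,0],"turn":0},{"translation":[0.045,-0.022,0],"turn":0},{"translation":[0.045,-0.022,0],"turn":0},{"translation":[0,0,0],"turn":0}]' 1|tail -2; python3 st.py |head -1
```

```text
wrist_force: [0.7, 0.3, -0.8]
opening: 0.0002
t5.40 box xy mm [-82.4   1.2] z 53.3 F box [ 0.4  0.6 -0.8] yaw -0.458
wrist_force: [-14.1, 9.3, 8.0]
opening: -0.0002
t5.90 box xy mm [-79.8   0.5] z 52.5 F box [-16.7   2.1   8. ] yaw -0.455
```

```bash

python3 -m jog '[{"translation":[-0.15,0.075,0],"turn":0},{"translation":[-0.3,0.15,0],"turn":0},{"translation":[-0.3,0.15,0.2],"turn":0},{"translation":[-0.3,0.15,0.2],"turn":0},{"translation":[0,0,0],"turn":0}]' 1|tail -2; python3 st.py |head -1
python3 - <<'E'
import cv2
from plant import env
s=env.camera("scene")[165:255,220:390,::-1]
cv2.imwrite("pics/e_scene.png",cv2.resize(s,None,fx=4.7,fy=4.7,interpolation=cv2.INTER_CUBIC))
w=env.camera("wrist")[:,:,::-1];cv2.imwrite("pics/e_w.png",w)
w=env.camera("top")[165:270,200:345,::-1];cv2.imwrite("pics/e_t.png",cv2.resize(w,None,fx=5,fy=5,interpolation=cv2.INTER_CUBIC))
E
```

```text
wrist_force: [1.3, -0.6, 0.4]
opening: 0.0001
t6.40 box xy mm [-122.2    1.4] z 69.9 F box [1.4 0.1 0.4] yaw -0.456
```

View pics/e_w.png

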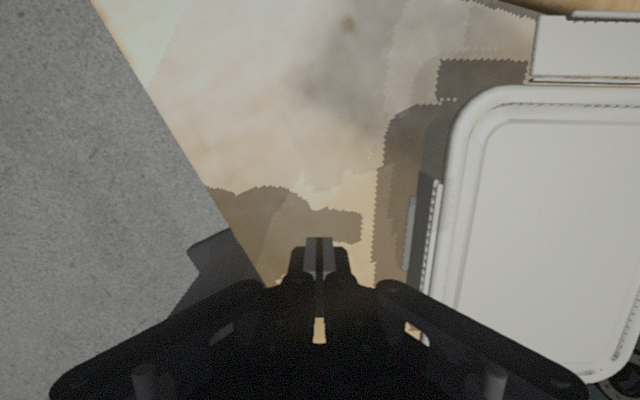

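View pics/e_scene.png

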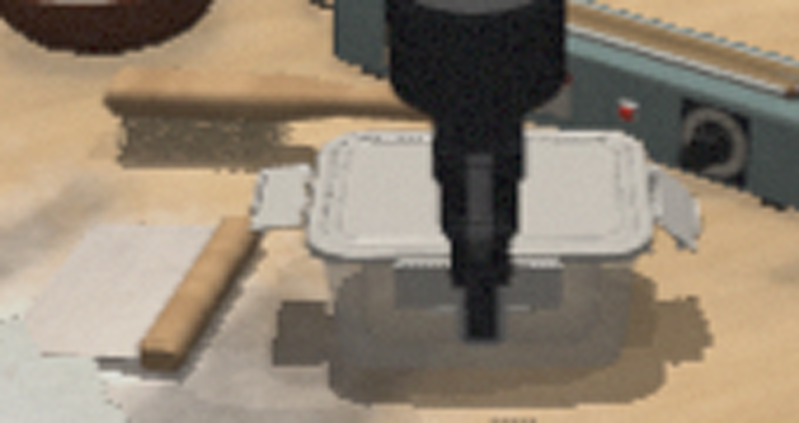

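View pics/e_t.png

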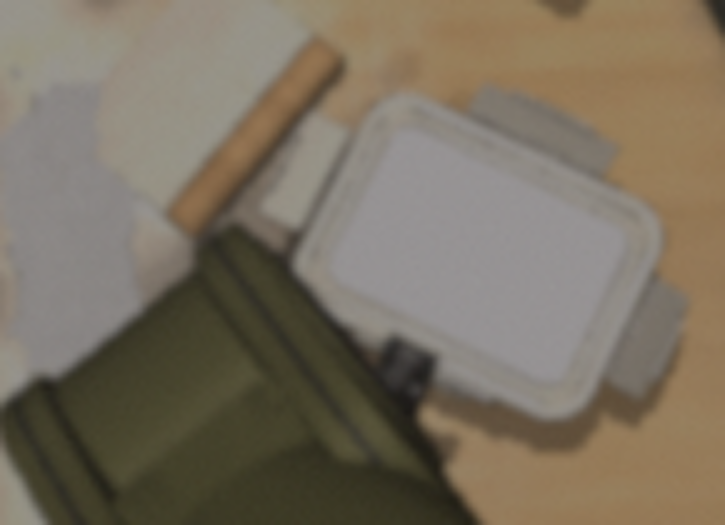

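```bash
python3 - <<'E'
from plant import env
import numpy as np
from h import *
from scipy.spatial.transform import Rotation as R
o=env.get_obs();T=R.from_euler('xyz',o['orientation']).as_matrix()
for n in('wrist','scene'):
    p=env.camera_params(n)
    for q in[(0,0,0),(0,-5,0),(0,-11,0),(0,11,0),(10,0,0),(0,-11,-10),(0,-11,-19),(0,-11,-25),(0,-11,-30),(0,-11,-40),(13,-11,-25),(0,0,-25),(0,0,-45)]:
        X=o['eef_pos']+T@np.array(q)/1000
        u,v=proj(p,X)
        print(n,q,np.round((u,v) if n=='wrist' else ((u-220)*4.7,(v-165)*4.7),1))
E
python3 - <<'E'
import cv2
w=cv2.imread('pics/e_w.png')[220:320,260:380]
cv2.imwrite("pics/e_w2.png",cv2.resize(cv2.convertScaleAbs(w,alpha=2.5),None,fx=6,fy=6,interpolation=cv2.INTER_CUBIC))
E
```

```text
wrist (0, 0, 0) [317.4 251.8]
wrist (0, -5, 0) [317.4 243.2]
wrist (0, -11, 0) [317.4 232.7]
wrist (0, 11, 0) [317.4 270.3]
wrist (10, 0, 0) [336.2 251.8]
wrist (0, -11, -10) [317.3 240.8]
wrist (0, -11, -19) [317.2 249. ]
wrist (0, -11, -25) [317.1 255.1]
wrist (0, -11, -30) [317.1 260.7]
wrist (0, -11, -40) [317.  273.1]
wrist (13, -11, -25) [346.7 255.1]
wrist (0, 0, -25) [317.2 277.2]
wrist (0, 0, -45) [317.  305.2]
scene (0, 0, 0) [477.5 335. ]
scene (0, -5, 0) [466.2 335.2]
scene (0, -11, 0) [452.6 335.4]
scene (0, 11, 0) [502.4 334.6]
scene (10, 0, 0) [477.5 322.3]
scene (0, -11, -10) [452.2 316.5]
scene (0, -11, -19) [451.8 299.4]
scene (0, -11, -25) [451.5 287.9]
scene (0, -11, -30) [451.2 278.3]
scene (0, -11, -40) [450.8 258.9]
scene (13, -11, -25) [451.8 271.8]
scene (0, 0, -25) [476.7 287.6]
scene (0, 0, -45) [476.  248.8]
```

View pics/e_w2.png

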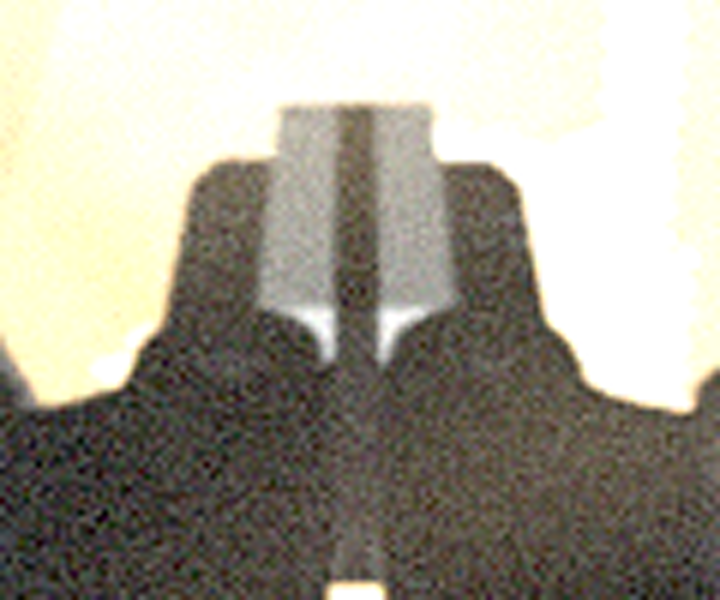

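The grey pads are thin (±6.5 mm), and the finger body (±13 mm) only starts about 10–16 mm above the tip. So I should push with the flat back of the finger: tip at about z = 30 mm, with the body contacting the pull lip at about 48 mm.

```bash

python3 -m jog '[{"translation":[0,0,-0.3],"turn":0},{"translation":[0,0,-0.35],"turn":0},{"translation":[0,0,-0.35],"turn":0},{"translation":[0.1,-0.05,0],"turn":0},{"translation":[0.1,-0.05,0],"turn":0}]' 1|tail -2; python3 st.py |head -1
python3 -m jog '[{"translation":[0.2,-0.1,0],"turn":0},{"translation":[0.1,-0.05,0],"turn":0},{"translation":[0.1,-0.05,0],"turn":0},{"translation":[0.1,-0.05,0],"turn":0},{"translation":[0,0,0],"turn":0}]' 1|tail -2; python3 st.py |head -1
```

```text
wrist_force: [-0.1, 0.1, 0.2]
opening: -0.0005
t7.05 box xy mm [-111.6    0. ] z 27.7 F box [-0.2  0.   0.2] yaw -0.458
wrist_force: [-11.9, 9.3, 6.9]
opening: -0.0
t7.55 box xy mm [-93.7   1.1] z 29.1 F box [-14.8   3.1   6.9] yaw -0.456
```

The knuckles hit the lid when the tip is this low. The y-side profile looks better: about ±7.5 mm up to about 35 mm above the tip. With the tip at z ≈ 45 mm, that face clears the lid. I'll back off, check the box from above and use the y-face.

```bash

python3 -m jog '[{"translation":[-0.3,0.15,0],"turn":0},{"translation":[-0.3,0.15,0],"turn":0},{"translation":[0,0,0.9],"turn":0},{"translation":[0,0,1],"turn":0},{"translation":[0,0,1],"turn":0}]' 1|tail -2; python3 st.py |head -1
python3 -m jog '[{"translation":[0.7,-0.3,0.9],"turn":0},{"translation":[0.7,-0.4,0.8],"turn":0},{"translation":[0.7,-0.4,0.8],"turn":0},{"translation":[0.6,-0.3,0.8],"turn":0},{"translation":[0,0,0.2],"turn":0}]' 1|tail -2; python3 st.py |head -1
python3 - <<'E'
import cv2,numpy as np,json
from plant import env
p=env.camera_params("wrist");im=env.camera("wrist")[:,:,::-1]
p={k:np.array(v).tolist() for k,v in p.items()};json.dump(p,open('w2.json','w'))
cv2.imwrite("pics/w2.png",im);cv2.imwrite("pics/w2b.png",cv2.resize(im,(800,500)))
E
```

```text
wrist_force: [0.1, 0.5, -0.4]
opening: 0.0002
t8.05 box xy mm [-1.172e+02  1.000e-01] z 145.5 F box [-0.2  0.5 -0.4] yaw -0.457
wrist_force: [0.7, -0.5, 0.2]
opening: 0.0001
t8.55 box xy mm [ 8.9 -0.3] z 288.2 F box [ 0.8 -0.1  0.2] yaw -0.461
```

View pics/w2b.png

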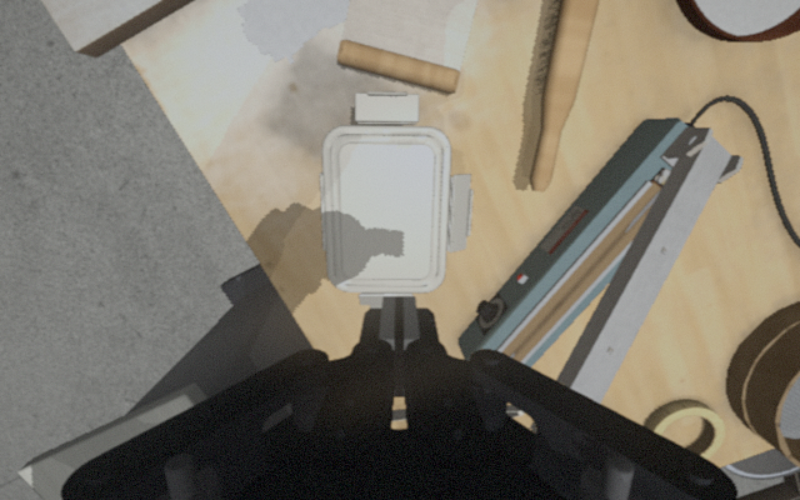

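The front flap is nearly folded: only a thin sliver shows at (322,195). The other three flaps are unchanged. Next I'll re-measure the lid.

```bash
python3 - <<'E'
import cv2,numpy as np,json
from h import *
p=json.load(open('w2.json'));im=cv2.imread('pics/w2.png')
cv2.imwrite("pics/w2c.png",cv2.resize(im[70:245,235:395],None,fx=3.4,fy=3.4,interpolation=cv2.INTER_CUBIC))
E
```

```text
(no output)
```

View pics/w2c.png

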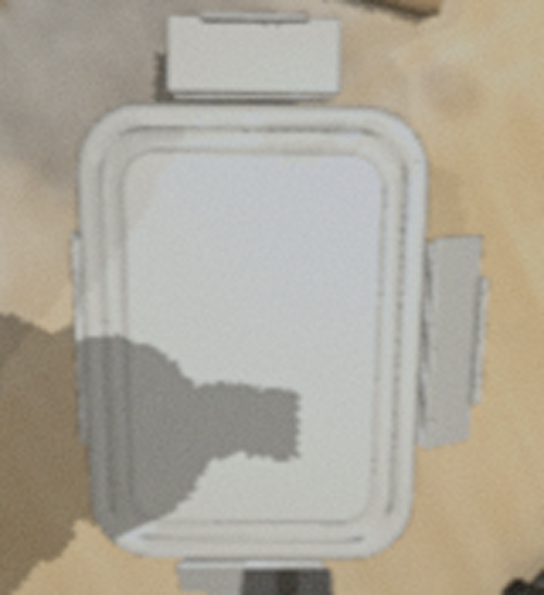

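```bash
python3 - <<'E'
import numpy as np,json
from h import *
p=json.load(open('w2.json'))
L=lambda x,y:plane(p,235+x/3.4,70+y/3.4,.074)[:2]*1000
m=lambda a,b:(L(*a)+L(*b))/2
C=[m((79,180),(88,480)),m((426,180),(412,480)),m((150,107),(370,107)),m((150,556),(350,556))]
ex=C[1]-C[0];ey=C[2]-C[3];print(np.linalg.norm(ex),np.degrees(np.arctan2(ex[1],ex[0])),np.linalg.norm(ey),np.degrees(np.arctan2(-ey[0],ey[1])))
print((C[0]+C[1])/2,(C[2]+C[3])/2)
d=L(370,107)-L(150,107);print(np.degrees(np.arctan2(d[1],d[0])));d=L(350,556)-L(150,556);print(np.degrees(np.arctan2(d[1],d[0])))
E
python3 -c "
from st import *
show();rows(-9,-108,5)"
```

```text
120.19160228065239 -26.488649628520953 163.36778769370284 -28.15583115245688
[519.66609894 272.49813909] [519.21184698 268.93249976]
-26.399764479718087
-26.584257943994405
t8.60 box xy mm [ 7.2 -0.5] z 287.7 F box [0.1 0.4 0.8] yaw -0.46
shift -9 -108 -> units/row [-0.28  -0.464]
```

```bash

python3 -m jog '[{"translation":[-0.28,-0.46,-0.9],"turn":0},{"translation":[-0.28,-0.46,-0.9],"turn":0},{"translation":[-0.28,-0.46,-0.9],"turn":0},{"translation":[-0.26,-0.46,-0.9],"turn":0},{"translation":[-0.26,-0.46,-0.9],"turn":0}]' 1|tail -2; python3 st.py |head -1
python3 -m jog '[{"translation":[0,0,-0.2],"turn":0},{"translation":[0,0,-0.3],"turn":0},{"translation":[0,0,-0.3],"turn":0},{"translation":[0,0,-0.2],"turn":0},{"translation":[0,0,0],"turn":0}]' 1|tail -2; python3 st.py |head -1
python3 - <<'E'
import cv2
from plant import env
w=env.camera("wrist")[:,:,::-1];cv2.imwrite("pics/f_w.png",w)
E
```

```text
wrist_force: [0.8, -0.3, -0.9]
opening: 0.0001
t9.10 box xy mm [  -5.4 -110. ] z 102.1 F box [ 0.9  0.1 -0.9] yaw -0.456
wrist_force: [0.4, 0.4, 0.9]
opening: -0.0001
t9.60 box xy mm [  -3.8 -108. ] z 63.8 F box [0.2 0.5 0.9] yaw -0.457
```

View pics/f_w.png

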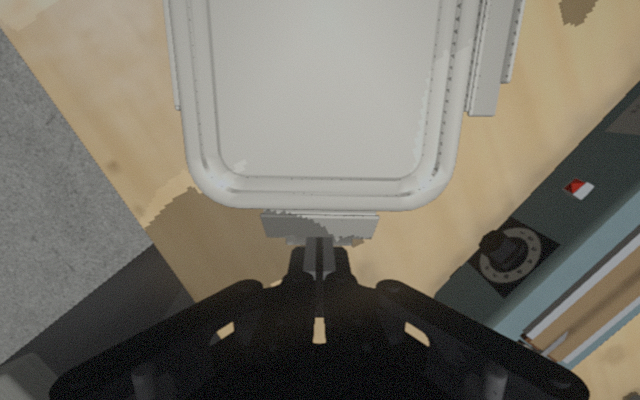

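The finger is centred at the right flap's outer edge, and the front flap at (172,60) lies flush. Next: down, then in.

```bash

python3 -m jog '[{"translation":[0,0,-0.12],"turn":0},{"translation":[0,0,-0.12],"turn":0},{"translation":[0,0,-0.12],"turn":0},{"translation":[0,0,-0.1],"turn":0},{"translation":[0,0,0],"turn":0}]' 1|tail -2; python3 st.py |head -1
python3 -m jog '[{"translation":[0.022,0.045,0],"turn":0},{"translation":[0.022,0.045,0],"turn":0},{"translation":[0.022,0.045,0],"turn":0},{"translation":[0.022,0.045,0],"turn":0},{"translation":[0,0,0],"turn":0}]' 1|tail -2; python3 st.py |head -1
```

```text
wrist_force: [-0.3, 0.6, -0.2]
opening: 0.0
t10.15 box xy mm [  -3.2 -108.8] z 45.4 F box [-0.5  0.3 -0.2] yaw -0.458
wrist_force: [-0.8, -3.3, -1.7]
opening: 0.0002
t10.65 box xy mm [  -3.4 -101.8] z 45.4 F box [ 0.7 -3.3 -1.7] yaw -0.458
```

```bash

python3 -m jog '[{"translation":[0.022,0.045,0],"turn":0},{"translation":[0.022,0.045,0],"turn":0},{"translation":[0,0,0],"turn":0},{"translation":[0,0,0],"turn":0},{"translation":[0,0,0],"turn":0}]' 1|tail -2; python3 st.py |head -1
python3 -m jog '[{"translation":[0.022,0.045,0],"turn":0},{"translation":[0.022,0.045,0],"turn":0},{"translation":[0,0,0],"turn":0},{"translation":[0,0,0],"turn":0},{"translation":[0,0,0],"turn":0}]' 1|tail -2; python3 st.py |head -1
```

```text
wrist_force: [-3.0, -6.3, 1.5]
opening: 0.0004
t11.15 box xy mm [ -3.3 -98.4] z 45.8 F box [ 0.1 -6.9  1.5] yaw -0.458
wrist_force: [-5.9, -14.1, 6.6]
opening: 0.0001
t11.65 box xy mm [ -3.5 -98.2] z 45.6 F box [  1.  -15.3   6.6] yaw -0.46
```

Hard stop at -98.2 mm, close to the expected locked position of about -97.5. I'll back off, go up and move over to the left flap.

```bash

python3 -m jog '[{"translation":[-0.12,-0.24,0],"turn":0},{"translation":[-0.12,-0.24,0],"turn":0},{"translation":[0,0,0.9],"turn":0},{"translation":[0,0,1],"turn":0},{"translation":[0,0,1],"turn":0}]' 1|tail -2; python3 st.py |head -1
python3 - <<'E'
import cv2
from plant import env
w=env.camera("wrist")[:,:,::-1];cv2.imwrite("pics/g_w.png",w)
from st import *
d=env.get_obs()['eef_pos'][:2]-C;x,y=1000*np.array([d@ex,d@ey]);rows(-x,110-y,5);rows(-x,110-y,6)
E
```

```text
wrist_force: [0.9, 0.1, 1.0]
opening: -0.0003
t12.15 box xy mm [  -2.9 -113.1] z 163.7 F box [0.7 0.5 1. ] yaw -0.458
shift -0.0844884850346967 219.97760296515543 -> units/row [0.487 0.986]
shift -0.0844884850346967 219.97760296515543 -> units/row [0.406 0.822]
```

View pics/g_w.png

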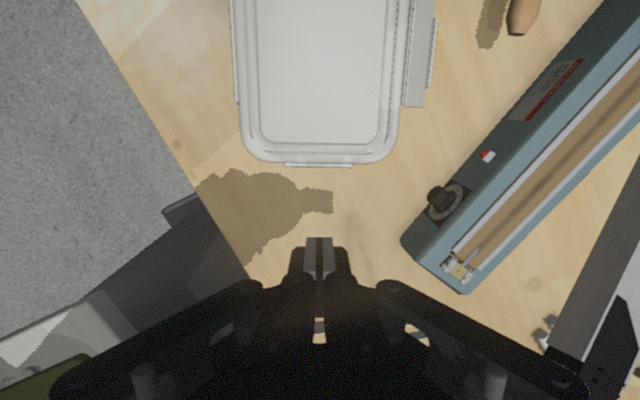

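The right flap is now a thin flush line at (318,165). On to the left flap.

```bash

python3 -m jog '[{"translation":[0.48,0.98,0],"turn":0},{"translation":[0.48,0.98,0],"turn":0},{"translation":[0.48,0.98,0],"turn":0},{"translation":[0.48,0.98,0],"turn":0},{"translation":[0.48,0.98,0],"turn":0}]' 1|tail -2; python3 st.py |head -1
python3 -m jog '[{"translation":[0,0,-0.4],"turn":0},{"translation":[0,0,-0.5],"turn":0},{"translation":[0,0,-0.5],"turn":0},{"translation":[0,0,-0.4],"turn":0},{"translation":[0,0,0],"turn":0}]' 1|tail -2; python3 st.py |head -1
python3 - <<'E'
import cv2
from plant import env
w=env.camera("wrist")[:,:,::-1];cv2.imwrite("pics/h_w.png",w)
s=env.camera("scene")[165:255,220:390,::-1]
cv2.imwrite("pics/h_scene.png",cv2.resize(s,None,fx=4.7,fy=4.7,interpolation=cv2.INTER_CUBIC))
E
```

```text
wrist_force: [0.5, -0.2, 1.0]
opening: 0.0002
t12.70 box xy mm [ -3.8 107.3] z 162.5 F box [0.5 0.  1. ] yaw -0.457
wrist_force: [-1.0, -0.9, -0.3]
opening: -0.0001
t13.20 box xy mm [ -4.7 103.7] z 87.5 F box [-0.4 -1.3 -0.3] yaw -0.457
```

View pics/h_w.png

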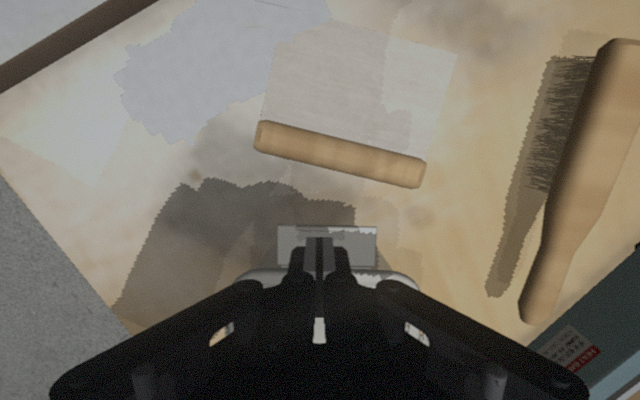

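View pics/h_scene.png

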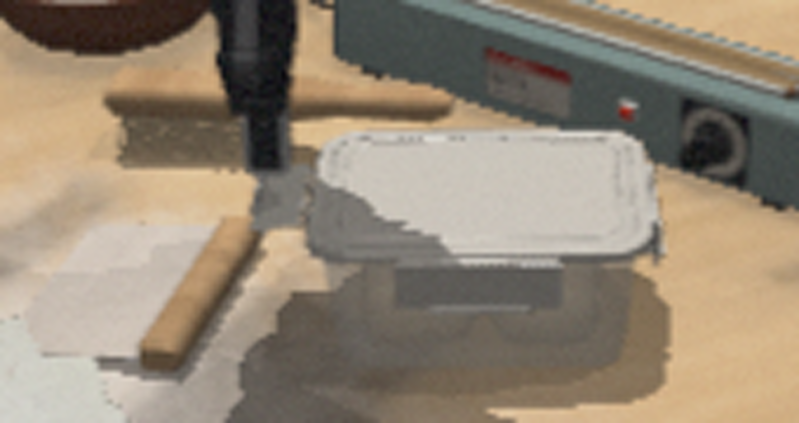

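```bash

python3 -m jog '[{"translation":[0.04,0.08,-0.2],"turn":0},{"translation":[0,0,-0.2],"turn":0},{"translation":[0,0,-0.2],"turn":0},{"translation":[0,0,-0.2],"turn":0},{"translation":[0,0,-0.2],"turn":0}]' 1|tail -2; python3 st.py |head -1
python3 -m jog '[{"translation":[0,0,-0.05],"turn":0},{"translation":[0,0,0],"turn":0},{"translation":[-0.022,-0.045,0],"turn":0},{"translation":[-0.022,-0.045,0],"turn":0},{"translation":[0,0,0],"turn":0}]' 1|tail -2; python3 st.py |head -1
python3 -m jog '[{"translation":[-0.022,-0.045,0],"turn":0},{"translation":[-0.022,-0.045,0],"turn":0},{"translation":[0,0,0],"turn":0},{"translation":[0,0,0],"turn":0},{"translation":[0,0,0],"turn":0}]' 1|tail -2; python3 st.py |head -1
```

```text
wrist_force: [0.5, 0.2, 4.2]
opening: -0.0001
t13.80 box xy mm [ -3.7 108. ] z 49.5 F box [0.4 0.4 4.2] yaw -0.458
wrist_force: [1.0, 4.3, 1.7]
opening: 0.0
t14.30 box xy mm [ -3.3 105.3] z 49.1 F box [-1.   4.3  1.7] yaw -0.458
wrist_force: [2.2, 4.3, 2.8]
opening: 0.0001
t14.80 box xy mm [ -3.4 101. ] z 48.7 F box [0.1 4.8 2.8] yaw -0.458
```

```bash

python3 -m jog '[{"translation":[-0.022,-0.045,0],"turn":0},{"translation":[-0.022,-0.045,0],"turn":0},{"translation":[0,0,0],"turn":0},{"translation":[0,0,0],"turn":0},{"translation":[0,0,0],"turn":0}]' 1|tail -2; python3 st.py |head -1
python3 -m jog '[{"translation":[-0.022,-0.045,0],"turn":0},{"translation":[0,0,0],"turn":0},{"translation":[0,0,0],"turn":0},{"translation":[0,0,0],"turn":0},{"translation":[0,0,0],"turn":0}]' 1|tail -2; python3 st.py |head -1
```

```text
wrist_force: [3.1, 8.5, 4.1]
opening: 0.0004
t15.30 box xy mm [-2.9 99.4] z 49.8 F box [-1.   9.   4.1] yaw -0.457
wrist_force: [4.8, 10.6, 2.5]
opening: -0.0001
t15.80 box xy mm [-3.  99.3] z 49.9 F box [-0.4 11.6  2.5] yaw -0.456
```

```bash

python3 -m jog '[{"translation":[0.12,0.24,0],"turn":0},{"translation":[0.1,0.2,0],"turn":0},{"translation":[0,0,0.9],"turn":0},{"translation":[0,0,1],"turn":0},{"translation":[0,0,1],"turn":0}]' 1|tail -2; python3 st.py |head -1
python3 -c "
from st import *
d=env.get_obs()['eef_pos'][:2]-C;x,y=1000*np.array([d@ex,d@ey]);rows(87-x,-y,5)"
```

```text
wrist_force: [0.5, 0.7, 0.5]
opening: 0.0002
t16.30 box xy mm [ -4.3 111.7] z 163.3 F box [0.1 0.8 0.5] yaw -0.458
shift 91.33873114497145 -111.68206089546976 -> units/row [ 0.162 -0.703]
```

```bash

python3 -m jog '[{"translation":[0.16,-0.7,0],"turn":0},{"translation":[0.16,-0.7,0],"turn":0},{"translation":[0.16,-0.7,0],"turn":0},{"translation":[0.16,-0.7,0],"turn":0},{"translation":[0.16,-0.7,0],"turn":0}]' 1|tail -2; python3 st.py |head -1
python3 -m jog '[{"translation":[0,0,-0.5],"turn":0},{"translation":[0,0,-0.6],"turn":0},{"translation":[0,0,-0.6],"turn":0},{"translation":[0,0,-0.4],"turn":0},{"translation":[0,0,-0.3],"turn":0}]' 1|tail -2; python3 st.py |head -1
python3 - <<'E'
import cv2
from plant import env
w=env.camera("wrist")[:,:,::-1];cv2.imwrite("pics/i_w.png",w)
E
```

```text
wrist_force: [-0.6, 1.1, -0.1]
opening: -0.0002
t16.80 box xy mm [86.9 -0.1] z 162.7 F box [-1.   0.7 -0.1] yaw -0.458
wrist_force: [0.2, 1.2, -0.7]
opening: 0.0
t17.30 box xy mm [85.8  0.3] z 65.4 F box [-0.4  1.2 -0.7] yaw -0.458
```

View pics/i_w.png

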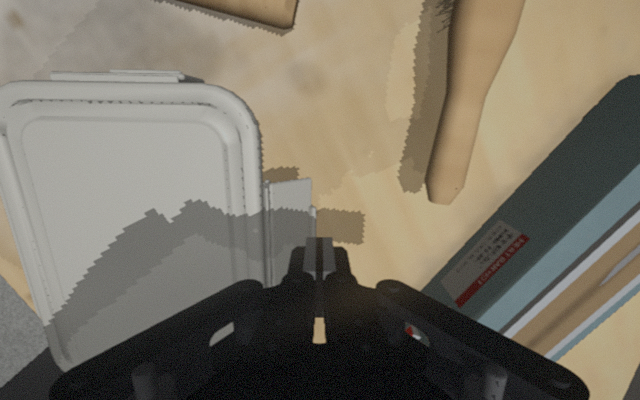

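The finger is over the outer half of the back flap. I'll use the same down-then-in sequence as on the front flap.

```bash

python3 -m jog '[{"translation":[0,0,-0.1],"turn":0},{"translation":[0,0,-0.1],"turn":0},{"translation":[0,0,-0.1],"turn":0},{"translation":[0,0,-0.1],"turn":0},{"translation":[0,0,-0.1],"turn":0}]' 1|tail -2; python3 st.py |head -1
python3 -m jog '[{"translation":[-0.045,0.022,0],"turn":0},{"translation":[-0.045,0.022,0],"turn":0},{"translation":[0,0,0],"turn":0},{"translation":[0,0,0],"turn":0},{"translation":[0,0,0],"turn":0}]' 1|tail -2; python3 st.py |head -1
python3 -m jog '[{"translation":[-0.045,0.022,0],"turn":0},{"translation":[0,0,0],"turn":0},{"translation":[0,0,0],"turn":0},{"translation":[0,0,0],"turn":0},{"translation":[0,0,0],"turn":0}]' 1|tail -2; python3 st.py |head -1
```

```text
wrist_force: [-1.1, 0.3, 0.8]
opening: -0.0
t17.85 box xy mm [87.3  2.8] z 48.4 F box [-1.1 -0.2  0.8] yaw -0.458
wrist_force: [-0.1, 0.6, 0.3]
opening: -0.0003
t18.35 box xy mm [83.2  2.6] z 48.3 F box [-0.3  0.5  0.3] yaw -0.458
wrist_force: [-0.2, 0.5, -1.0]
opening: 0.0
t18.85 box xy mm [81.1  2.5] z 48.1 F box [-0.4  0.3 -1. ] yaw -0.458
```

```bash

python3 -m jog '[{"translation":[-0.045,0.022,-0.07],"turn":0},{"translation":[0,0,0],"turn":0},{"translation":[0,0,0],"turn":0},{"translation":[0,0,0],"turn":0},{"translation":[0,0,0],"turn":0}]' 1|tail -2; python3 st.py |head -1
python3 - <<'E'
import cv2
from plant import env
w=env.camera("wrist")[:,:,::-1];cv2.imwrite("pics/j_w.png",w)
E
```

```text
wrist_force: [2.8, -1.6, -0.7]
opening: -0.0
t19.35 box xy mm [79.7  2.8] z 45.4 F box [ 3.2 -0.2 -0.7] yaw -0.458
```

View pics/j_w.png

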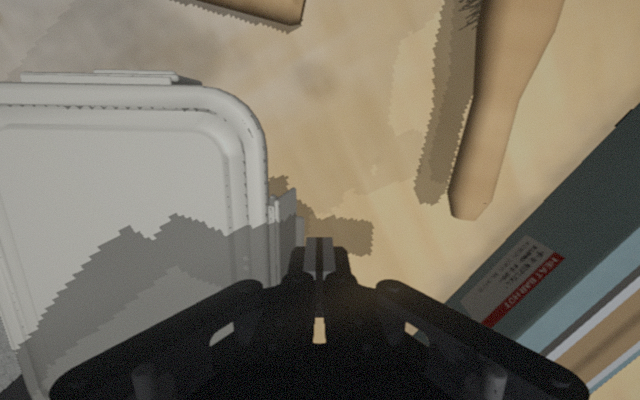

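```bash

python3 -m jog '[{"translation":[-0.045,0.022,0],"turn":0},{"translation":[0,0,0],"turn":0},{"translation":[0,0,0],"turn":0},{"translation":[0,0,0],"turn":0},{"translation":[0,0,0],"turn":0}]' 1|tail -2; python3 st.py |head -1
python3 -m jog '[{"translation":[-0.045,0.022,0],"turn":0},{"translation":[0,0,0],"turn":0},{"translation":[0,0,0],"turn":0},{"translation":[0,0,0],"turn":0},{"translation":[0,0,0],"turn":0}]' 1|tail -2; python3 st.py |head -1
```

```text
wrist_force: [6.4, -2.5, -1.2]
opening: -0.0003
t19.90 box xy mm [79.2  2.8] z 45.6 F box [ 6.8  0.6 -1.2] yaw -0.459
wrist_force: [4.2, -2.6, -0.5]
opening: -0.0001
t20.40 box xy mm [75.8  2.6] z 45.5 F box [ 4.9 -0.5 -0.5] yaw -0.458
```

```bash

python3 -m jog '[{"translation":[-0.045,0.022,0],"turn":0},{"translation":[0,0,0],"turn":0},{"translation":[0,0,0],"turn":0},{"translation":[0,0,0],"turn":0},{"translation":[0,0,0],"turn":0}]' 1|tail -2; python3 st.py |head -1
python3 -m jog '[{"translation":[-0.045,0.022,0],"turn":0},{"translation":[0,0,0],"turn":0},{"translation":[0,0,0],"turn":0},{"translation":[0,0,0],"turn":0},{"translation":[0,0,0],"turn":0}]' 1|tail -2; python3 st.py |head -1
python3 - <<'E'
import cv2
from plant import env
w=env.camera("wrist")[:,:,::-1];cv2.imwrite("pics/k_w.png",w)
E
```

```text
wrist_force: [7.8, -4.3, -1.2]
opening: -0.0002
t20.90 box xy mm [75.6  2.6] z 45.8 F box [ 8.9 -0.4 -1.2] yaw -0.459
wrist_force: [10.1, -6.0, 0.6]
opening: -0.0003
t21.40 box xy mm [75.1  2.7] z 46.4 F box [11.7 -0.9  0.6] yaw -0.459
```

View pics/k_w.png

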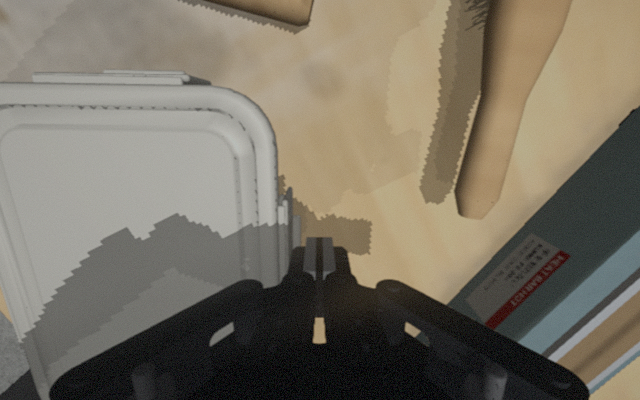

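```bash

python3 -m jog '[{"translation":[0.2,-0.1,0],"turn":0},{"translation":[0.3,-0.15,0],"turn":0},{"translation":[0,0,0.9],"turn":0},{"translation":[0,0,1],"turn":0},{"translation":[0,0,1],"turn":0}]' 1|tail -2; python3 st.py |head -1
python3 -m jog '[{"translation":[-0.5,0.2,0.8],"turn":0},{"translation":[-0.5,0.2,0.8],"turn":0},{"translation":[-0.5,0.2,0.8],"turn":0},{"translation":[-0.5,0.2,0.8],"turn":0},{"translation":[-0.1,0,0],"turn":0}]' 1|tail -2; python3 st.py |head -1
python3 - <<'E'
import cv2,numpy as np,json
from plant import env
p=env.camera_params("wrist");im=env.camera("wrist")[:,:,::-1]
p={k:np.array(v).tolist() for k,v in p.items()};json.dump(p,open('w3.json','w'))
cv2.imwrite("pics/w3.png",im);cv2.imwrite("pics/w3c.png",cv2.resize(im[70:245,235:395],None,fx=3.4,fy=3.4,interpolation=cv2.INTER_CUBIC))
s=env.camera("scene")[165:255,220:390,::-1]
cv2.imwrite("pics/l_scene.png",cv2.resize(s,None,fx=4.7,fy=4.7,interpolation=cv2.INTER_CUBIC))
E
```

```text
wrist_force: [1.0, 0.4, -0.5]
opening: -0.0
t21.95 box xy mm [92.4  1.4] z 161.4 F box [ 0.7  0.8 -0.5] yaw -0.458
wrist_force: [0.6, 0.7, 0.5]
opening: -0.0002
t22.45 box xy mm [ 2.7 -4.8] z 294.1 F box [0.2 0.9 0.5] yaw -0.455
```

View pics/w3c.png

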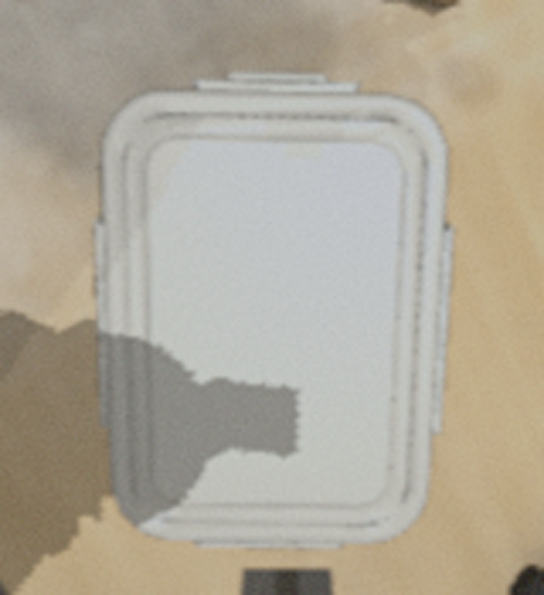

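View pics/l_scene.png

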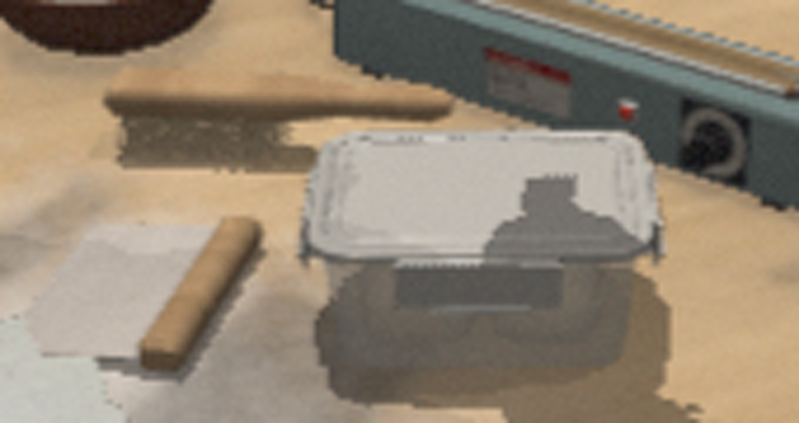

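The flaps now look folded on all four sides. Next I'll compare the lip pixel positions with predictions for flap angles 0 to 0.3.

```bash
python3 - <<'E'
import numpy as np,json,cv2
from h import *
p=json.load(open('w3.json'));k=3.4
im=cv2.imread('pics/w3.png')[70:245,235:395]
L=lambda x,y:plane(p,235+x/k,70+y/k,.074)[:2]*1000
m=lambda a,b:(L(*a)+L(*b))/2
Cs=[m((102,180),(110,450)),m((445,180),(434,450)),m((170,94),(380,94)),m((170,541),(370,541))]
c=(Cs[0]+Cs[1])/2;c2=(Cs[2]+Cs[3])/2;d=Cs[1]-Cs[0]
print(np.linalg.norm(d),np.linalg.norm(Cs[2]-Cs[3]),c,c2,np.degrees(np.arctan2(d[1],d[0])))
a=np.radians(-26.4);ex=np.array([np.cos(a),np.sin(a)]);ey=np.array([-ex[1],ex[0]])
e=(c@ex*0.5+c2@ex*0.5)*ex+(c2@ey)*ey   # centre
e=(c@ex)*ex+(c2@ey)*ey;print('centre',e)
for n,ax,h in(('front',-ex,63),('back',ex,63),('left',ey,85),('right',-ey,85)):
    for th in(0,.1,.2,.3):
        r,t=24.,1.+4   # lip
        o=h+r*np.sin(th)+t*np.cos(th);z=73-r*np.cos(th)+t*np.sin(th)
        r2=25.5;o2=h+r2*np.sin(th)+1*np.cos(th);z2=73-r2*np.cos(th)
        f=lambda o,z:(np.array(proj(p,[*((e+ax*o)/1000),z/1000]))-[235,70])*k
        print(n,th,'lip',f(o,z).round(1),'plate edge',f(o2,z2).round(1),'hinge',f(h+1.3,73).round(1))
E
```

```text
121.0155405329573 164.02189608488675 [520.29459197 272.65075245] [518.30652947 268.98468596] -26.136044092589017
centre [518.44148532 268.9176933 ]
front 0 lip [ 98.1 319.1] plate edge [109.  318.5] hinge [ 96.7 330.1]
front 0.1 lip [ 91.7 319.3] plate edge [102.4 318.5] hinge [ 96.7 330.1]
front 0.2 lip [ 85.3 319.7] plate edge [ 95.8 318.7] hinge [ 96.7 330.1]
front 0.3 lip [ 79.1 320.1] plate edge [ 89.2 318.9] hinge [ 96.7 330.1]
back 0 lip [448.4 320.7] plate edge [437.5 320. ] hinge [448.7 331.7]
back 0.1 lip [454.7 321. ] plate edge [444.1 320.1] hinge [448.7 331.7]
back 0.2 lip [461.  321.4] plate edge [450.7 320.3] hinge [448.7 331.7]
back 0.3 lip [467.2 321.9] plate edge [457.2 320.6] hinge [448.7 331.7]
left 0 lip [273.8  74. ] plate edge [273.8  85.9] hinge [273.2  80.9]
left 0.1 lip [273.8  67. ] plate edge [273.8  78.5] hinge [273.2  80.9]
left 0.2 lip [273.8  60. ] plate edge [273.8  71.2] hinge [273.2  80.9]
left 0.3 lip [273.8  53.3] plate edge [273.8  63.9] hinge [273.2  80.9]
right 0 lip [273.  536.1] plate edge [273.  525.7] hinge [272.4 550.3]
right 0.1 lip [272.9 542. ] plate edge [273.  531.6] hinge [272.4 550.3]
right 0.2 lip [272.9 548. ] plate edge [273.  537.6] hinge [272.4 550.3]
right 0.3 lip [272.9 554. ] plate edge [272.9 543.6] hinge [272.4 550.3]
```

Left lip is at row 73, against 74 predicted for locked. Front and back match to within about 0.05. The right lip is hidden, so I'll move the camera to view the front and right sides from outside.

```bash

python3 -m jog '[{"translation":[-0.87,-0.38,-0.2],"turn":0},{"translation":[-0.87,-0.38,-0.2],"turn":0},{"translation":[-0.87,-0.38,-0.2],"turn":0},{"translation":[-0.87,-0.38,-0.2],"turn":0},{"translation":[-0.87,-0.38,-0.2],"turn":0}]' 1|tail -2
python3 -m jog '[{"translation":[0,0,0],"turn":0},{"translation":[0,0,0],"turn":0},{"translation":[0,0,0],"turn":0},{"translation":[0,0,0],"turn":0},{"translation":[0,0,0],"turn":0}]' 1|tail -1;python3 st.py |head -1
python3 - <<'E'
import cv2,numpy as np,json
from plant import env
p=env.camera_params("wrist");im=env.camera("wrist")[:,:,::-1]
p={k:np.array(v).tolist() for k,v in p.items()};json.dump(p,open('w4.json','w'))
cv2.imwrite("pics/w4.png",im)
from h import *
e=np.array([518.4,268.9]);a=np.radians(-26.4);ex=np.array([np.cos(a),np.sin(a)]);ey=np.array([-ex[1],ex[0]])
for n,ax,h in(('front',-ex,63),('right',-ey,85)):
    for th in(0,.1,.2,.3):
        r,t=24.,5
        o=h+r*np.sin(th)+t*np.cos(th);z=73-r*np.cos(th)+t*np.sin(th)
        f=lambda o,z:np.array(proj(p,[*((e+ax*o)/1000),z/1000]))
        print(n,th,'lip',f(o,z).round(1),'plate edge',f(h+25.5*np.sin(th)+1,73-25.5*np.cos(th)).round(1),'hinge',f(h+1.3,73).round(1))
E
```

```text
wrist_force: [-0.1, -0.2, 0.0]
opening: 0.0003
opening: -0.0002
t23.55 box xy mm [-117.6 -150.5] z 249.3 F box [-0.   1.   0.2] yaw -0.458
front 0 lip [365.5  30.5] plate edge [369.2  30.9] hinge [373.2  24.1]
front 0.1 lip [363.3  30.4] plate edge [366.7  30.9] hinge [373.2  24.1]
front 0.2 lip [361.2  30.1] plate edge [364.4  30.8] hinge [373.2  24.1]
front 0.3 lip [359.2  29.9] plate edge [362.1  30.6] hinge [373.2  24.1]
right 0 lip [422.4 120.6] plate edge [422.3 116.9] hinge [430.5 117.7]
right 0.1 lip [422.4 122.9] plate edge [422.1 119.3] hinge [430.5 117.7]
right 0.2 lip [422.4 125. ] plate edge [422.  121.6] hinge [430.5 117.7]
right 0.3 lip [422.5 127.1] plate edge [422.  123.9] hinge [430.5 117.7]
```

View pics/w4.png

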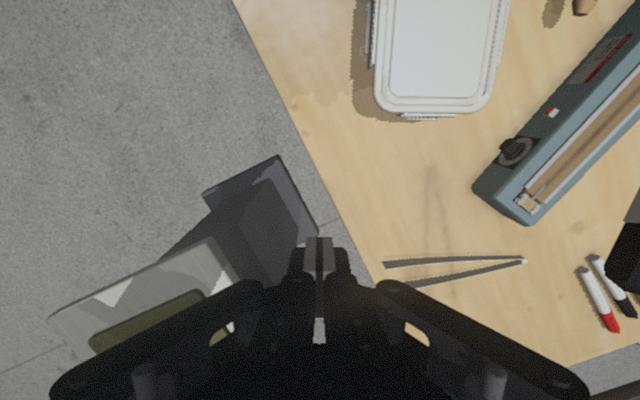

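```bash
python3 - <<'E'
import cv2
im=cv2.imread('pics/w4.png')[0:135,350:510]
cv2.imwrite("pics/w4c.png",cv2.resize(cv2.convertScaleAbs(im,alpha=1.2),None,fx=4.4,fy=4.4,interpolation=cv2.INTER_CUBIC))
E
```

```text
(no output)
```

View pics/w4c.png

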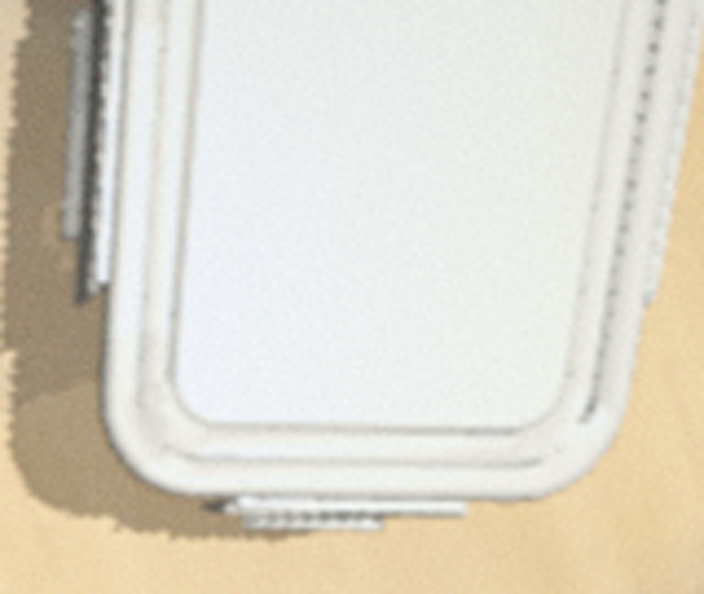

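Front lip is at column 365.9 (365.5 predicted for locked) and right lip at row 120.0 (120.6 predicted), so both are locked. Next I'll zoom in on the back edge and check the bystanders in the top view.

```bash
python3 - <<'E'
import cv2,numpy as np
from plant import env
im=cv2.imread('pics/w3.png')[130:200,345:385]
z=cv2.resize(im,None,fx=8,fy=8,interpolation=cv2.INTER_CUBIC)
t=env.camera("top")[:,:,::-1];cv2.imwrite("pics/m_top.png",t)
a=cv2.imread("pics/a_top.png");
both=np.hstack([cv2.resize(q[110:290,200:440],None,fx=1.6,fy=1.6) for q in(a,t)])
cv2.imwrite("pics/m_both.png",both);cv2.imwrite("pics/m_back.png",z)
E
```

```text
(no output)
```

View pics/m_back.png

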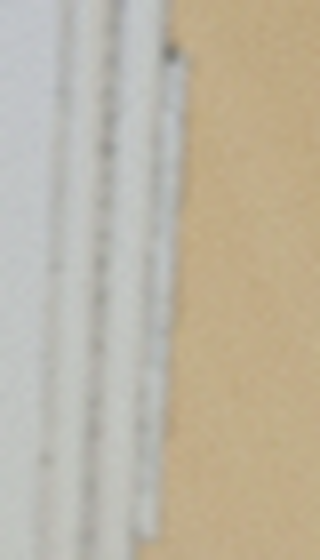

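View pics/m_both.png

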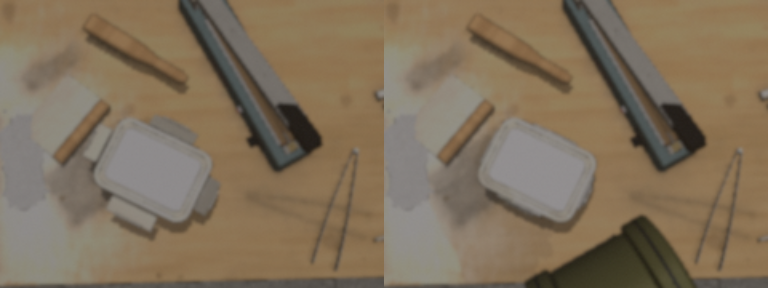

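The back lip doesn't show past the hinge line, so the back flap is locked too. The bystanders and box sit where they were, and the arm is clear. Handing in.

```bash
python3 -c "
from plant import env
print(env.get_obs()['t'],env.get_obs()['wrist_force']);print(env.close_job())"
```

```text
23.65 [-0.38641277 -0.0561475  -1.13150794]
the job is handed in; nothing more can be done
None
```

All four snap flaps are folded down and locked as far as the camera views show, and I handed the job in at t = 23.7 s. I used the shut fingertips and finger sides only, going down on each flap and then pressing inward.

**Flap checks:**

| Flap | How it was checked | Result |
|---|---|---|
| Front | Lip column against the prediction for locked | 365.9 px, predicted 365.5 |
| Right | Lip row against the prediction for locked | 120.0 px, predicted 120.6 |
| Left | Lip row against the prediction for locked (enlarged picture) | about 73, predicted 74 |
| Back | Lip does not show past the hinge line | under about 0.05 rad |

**Everything else:** The box was within about 1–4 mm of where it started. The scraper, brush and tongs look unmoved in the top view, compared by eye. The lid looks flat and seated, though I did not measure its height. At hand-in the arm was clear of everything, with only sensor noise on the force reading.

**What failed or disagreed:**
- **Front flap retries:** I thought the first press (14 N) had jammed, so I tried twice more. One raised try reached about 17 N. In the other, tip low, the knuckles probably touched the lid at about 15 N. The flap was probably already locked after the first press.
- **Stop positions:** The finger stopped at -80 mm on the front but 75 mm on the back. The pictures show both flaps locked, so I put the gap down to finger asymmetry or a small box shift.

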